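# Load a fresh ink tank into the franking machine and latch its clamp

### The arm

A 7-joint arm with a two-finger parallel gripper is mounted at the origin on the work surface. World frame = base frame: x ahead of the robot, y to its left, z up, the work surface at z = 0. Lengths are in m, angles in rad, forces in N, time in s.
With the tool pointing down it reaches from about 0.425 to 0.925 m from the base axis. Payload 6.8 kg.
Tool frame: the origin (TCP) lies between the finger pads; the fingertips stand 17 mm ahead of it and the grasp point (between the pads) lies 2 mm behind it; z points along the fingers, y is the line along which they close (so a half turn about z gives the same grasp; the last joint's range is limited). The gripper opens to 88 mm and grips with 3 to 60 N. Pads are 20 mm wide; open, the fingers measure 115 mm over their backs; the gripper's body (75 mm by 178 mm) begins 61 mm behind the grasp point.
Start: joints at [1.187, 0.477, 0.022, 1.555, -0.011, 1.109, -0.083], TCP at [0.184, -0.65, 0.24] pointing down, gripper open.
Joint ranges: [-2.96, 2.96], [-0.34, 2.1], [-1.41, 1.46], [0.24, 2.44], [-1.37, 4.51], [0.17, 1.92], [-2.96, 2.96]. Speed limits (rad/s): [2.39, 2.39, 3.14, 3.14, 3.14, 3.14, 3.14].

### API

Orientations are given as [roll, pitch, yaw] about the fixed x, y, z axes, in that order (R = Rz(yaw) Ry(pitch) Rx(roll)).
In Python, from plant import env gives the robot as it stands. The module is installed in compiled form; this text tells all that it offers.
- The arm moves only by the tool move_arm, never from a script. Its argument "series" is a list of rows, each a list of 2 entries, a list of its own where there are three numbers: the shift along the tool's x, y, z in m, then the turn, a rotation vector about the tool's x, y, z in rad. A call has exactly 8 rows; each row shifts and turns the commanded pose from where the row before left it, along the tool's axes as they then stand; what a row does not reach is not made up. A row lasts 1/12 s, in which the tool goes at most 41.7 mm and 7.16 degrees, less where a joint would pass 70% of its speed; a pose out of reach is approached as far as the arm can. A call is refused whole if a number of a shift passes 0.0417 or a number of a turn 0.125, either way. A call with a gripper value outside its range is refused whole. "hand" is the opening, from 0 (shut) to 1 (fully open), set as the call begins (left out, the last holds). The fingers move at their own pace and stop on an object; "grip_force" is the grip in N (left out, the last holds). Time passes only in rows, so rows that do not move let the fingers close, or fill a call up. It gives the time, the measured TCP pose, the force, the opening and the grip force at its end, in the units of the state.
- env.read_state(): the state, without advancing time (a new reading comes with each control period).
- env.get_image(name): name is "scene" or "top"; returns a dict with "color" (384x512x3 uint8, red, green, blue), "range_z" (384x512 float32, m along the optical axis (not along the pixel's ray), 0 where there is no reading), "intrinsics" (3x3 intrinsics, pixels), "k1" (the pictures are not rectified: a ray, as slopes to the right and down, at radius r is drawn at 1 + k1 r^2 times it, then the intrinsics apply), "R" (3x3) and "t" (3): a world point X has camera coordinates R X + t. Camera axes: x right, y down, z forward; pixel columns grow to the right and rows downward; lengths in m; the calibration is good to about 2 mm. A picture is of the moment at which its call begins.
- env.job_done(): hands the job in; it is judged then, once.
The state is a dict: "t": time; "joints": joint angles; "qd": joint speeds; "joint_torque": joint torques, N m; "position": TCP position; "eef_rot": TCP orientation; "contact_force": force on the tool from outside, world axes, zero at the start; "moment": the same for the moment, N m; "grip_width": opening from 0.0 (shut) to 1.0 (fully open); "grasp_force": force on a finger pad.
Only numpy, scipy, OpenCV 4.12 (cv2) and the standard library are available. Lean on these libraries where they do the work, as an engineer would, in place of code of your own. Each camera call takes 0.05 s, during which the arm holds its last target. There are 200 camera calls.

### The job

Put the full red ink tank into the franking machine's ink cradle, key rib to the rear, and let go once it rests on the sprung seat. Then swing the open clamp over it and press its blue tab gently down until the catch clicks and holds the clamp shut with the tank driven home. Feel your way, force nothing, don't crush the tank, and leave the spent tank, the pen pot and the stapler where they are.

Things in the scene. Friction and masses are not known exactly. Their poses are not given: they have to be found in the camera images.
- tank: full ink tank: red, dark lid; upright block 70 (x) by 36 (y) by 58 mm, 60 to 130 g, thin walls: grip its long sides, 10 to 20 mm below the lid's top, with 15 to 25 N. Origin: centre of underside, z up. Its x points to its key rib (8 mm wide, 3.4 mm proud of the end face, beginning 8 mm above the underside), the end where the lid has a white stripe; the other end has a paper label
- machine: franking machine, fixed, 250 (x) by 325 mm. Origin: on the table under cradle_mid; x points to its rear, y left, z up. Housing top 56 mm high, motor cover behind the clamp hinge 90 mm, console on the right (y below -108 mm) 130 mm. A print-head carriage on two cross rails carries cradle, clamp and catch; it is stopped anywhere up to 10 mm to either side (machine y) and does not yield
- cradle_mid (a point): middle of the cradle's floor, 60 mm up, if the carriage were central: the true cradle is up to 10 mm off along machine y; look, or feel for it with the tank. Grey pocket, 72.5 (x) by 38.5 mm inside, walls 28 mm high, 6 mm thick, lips sloping 2 mm outward. A 12 mm slot in the rear (+x) wall takes the key rib: the tank goes in only with its x along machine x, 1 mm play all round
- seat (a joint): sprung black plate (44 by 24 mm) in the cradle: m pressed down, 0 to 0.012. At 0 its top is 15 mm above the cradle floor; a tank put in rests on it there, its lid 73 mm above the floor. Spring: 7 N at 0, 1.3 N per mm more, so it lifts whatever the clamp does not hold down. Tank home under the caught clamp: about 0.005 to 0.009
- hinge_mid (a point): middle of the clamp's hinge line (along machine y) if the carriage were central; x 62, z 132 mm on the machine. The clamp: two side arms, 36 mm apart inside, 7 by 8 mm; a round rubber bar (r 6 mm) across them 62 mm from the hinge; at the free end a flat blue tab, 112 to 144 mm from the hinge, 52 wide, 8 thick, centred on the hinge's height when shut; below it a striker pin
- clamp (a joint): clamp angle, rad: 0 about level (shut, pointing to machine -x), 1.57 upright, start 1.75 to 1.95. Stiff hinge: stays put above 0.12. Below that the bar drives the tank down and the pin rides over a sprung catch: up to 13 N on the tab, a click, a dead stop 1.5 mm on. The catch is screw-set, so the click comes anywhere in 0.03 to -0.03. 25 N strains the clamp. Let go uncaught, it rises above 0.1
- spent: spent ink tank: clear, empty, otherwise like the full one (70 by 36 by 58 mm, loose, upright). Origin: centre of its underside. To be left alone
- pens: blue pen pot with three pens, 76 mm across, 90 mm high (pens to 135 mm), loose. Origin: centre of its underside. To be left alone
- stapler: stapler, blue on black, 130 (x) by 34 by 50 mm, loose. Origin: centre of its underside. To be left alone
Mind the look-alikes: they are no part of the job. What is shaped like the tank but orange or turquoise is not meant.

How it is judged:
On the way, in this order (a step that is already met when the one before it is completed fails the run):
1. the tank rests in the cradle on the sprung seat, right way round, let go, with the clamp still open (x of tank in the frame of machine between -0.003 and 0.003 m and y of tank in the frame of machine between -0.014 and 0.014 m and z of tank in the frame of machine below 0.078 m and angle between the x axis of tank and the x axis of machine, either way round below 0.1 rad and angle between tank's own z axis and vertical below 0.07 rad and contact force between the fingers and tank below 0.05 N and value of joint clamp above 1 rad), for 0.2 s.
2. the clamp is shut and the tank is driven down on its seat (value of joint clamp below 0.06 rad and value of joint seat above 0.0035 m), for 0.2 s.
At the end, for the whole second after the job is handed in: The clamp is caught: angle under 0.06 rad, not held by the robot. The tank is home in the cradle: within 3 mm of its place along the machine, in line within 0.1 rad, upright within 0.07 rad, underside less than 72 mm above the table, seat pressed over 3.5 mm, at rest (all of step 2 and x of tank in the frame of machine between -0.003 and 0.003 m and y of tank in the frame of machine between -0.014 and 0.014 m and z of tank in the frame of machine below 0.072 m and angle between the x axis of tank and the x axis of machine, either way round below 0.1 rad and angle between tank's own z axis and vertical below 0.07 rad and linear speed of tank below 0.02 m/s); the robot touches nothing.
It fails at once if the robot presses on the machine (clamp included) with more than 25 N (contact force between the fingers and machine above 25 N).
It fails at once if the tank is rammed into or dropped on the machine, or overloaded in it: its contact forces with the machine add up to more than 50 N (about 35 N when clamped home) (contact force between tank and machine above 50 N).
It fails at once if the tank is crushed: both fingers together press on it with more than 60 N (contact force between the fingers and tank above 60 N).
It fails at once if the spent tank, pen pot or stapler is moved by more than 20 mm or tipped (distance of any of spent, pens, stapler from where it was at the start of the episode above 0.02 m or angle between any of spent, pens's own z axis and vertical above 0.3 rad).
It also fails if it takes over 72 s, if anything falls off the work surface, if the arm or the gripper's body presses on something with over 40 N, if the wrist force passes 120 N, or if a joint passes its speed limit or range.

## Working session

There is one attempt and no reset: what is moved stays moved. The work goes in short steps, Python scripts to look and compute and a tool call to move; the robot and the scene stay as the last step left them, time stands still between calls to the robot, and variables do not carry over. Pictures are saved under pics/ and viewed, at most 10 in all, crops included, and the job is handed in when it is done.

Besides the shell and the picture viewer there is one more tool, called after ">>>" as name(argument=value, ...), one argument or row to a line, values as JSON. move_arm: Moves the arm, as the interface text tells. Its arguments: {"type":"object","properties":{"series":{"type":"array","items":{"type":"array"}},"hand":{"type":"number"},"grip_force":{"type":"number"}},"required":["series"]}

```bash
mkdir -p pics; cat > h.py <<'E'
import numpy as np,cv2
from plant import env
def grab(n,f):
    d=env.get_image(n); np.savez(f+'.npz',**d); cv2.imwrite('pics/'+f+'.png',d['color'][:,:,::-1]); return d
def load(f): return np.load(f+'.npz')
def pts(d):
    K=d['intrinsics'];k=float(d['k1']);h,w=d['range_z'].shape
    u,v=np.meshgrid(np.arange(w),np.arange(h))
    x=(u-K[0,2])/K[0,0];y=(v-K[1,2])/K[1,1];a,b=x.copy(),y.copy()
    for _ in range(15):
        s=1+k*(a*a+b*b);a,b=x/s,y/s
    z=d['range_z'];P=np.stack([a*z,b*z,z],-1)
    W=(P-d['t'])@d['R'];W[z==0]=np.nan;return W
E
python3 - <<'E'
from h import *
for n in('scene','top'):
    d=grab(n,n+'0');print(n,d['intrinsics'],d['k1'],-d['R'].T@d['t'],d['R'][2])
print(env.read_state())
import cv2
a=[cv2.imread(f'pics/{n}0.png') for n in('scene','top')]
E
```

```text
scene [[354.38631791   0.         257.8002205 ]
 [  0.         354.38631791 191.0904916 ]
 [  0.           0.           1.        ]] -0.09996752534586663 [ 1.08859195 -0.20439718  0.60762265] [-0.68829221  0.36988044 -0.62405311]
top [[416.0056739    0.         249.66742113]
 [  0.         416.0056739  187.27722016]
 [  0.           0.           1.        ]] -0.0030619293969845456 [0.4131417  0.11109653 0.87765685] [ 0.1664162  -0.02784214 -0.98566245]
{'t': 0.1, 'joints': array([ 1.18690117,  0.47770284,  0.0223818 ,  1.55630898, -0.01149853,
        1.10932675, -0.0831111 ]), 'qd': array([-0.00096313, -0.00216117,  0.00022705, -0.0025025 , -0.00090684,
        0.00037225,  0.00047874]), 'joint_torque': array([ 5.30254300e-03, -5.84088671e+01,  1.54004954e+00, -2.73313719e+01,
       -5.41791797e-02,  1.30559789e-02,  2.69242787e-05]), 'position': array([ 0.18364117, -0.64901408,  0.2388079 ]), 'eef_rot': array([-3.13998115e+00,  1.35947960e-04,  2.75770524e-01]), 'contact_force': array([-0.904749  ,  0.50552311, -0.33342242]), 'moment': array([-0.04424623, -0.01243017, -0.02644822]), 'grasp_force': 0.0, 'grip_width': 0.9959164782742023}
```

View pics/scene0.png

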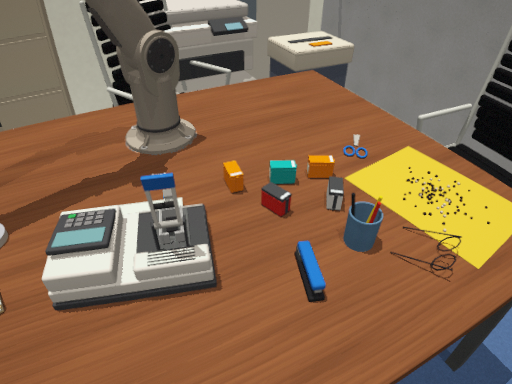

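View pics/top0.png

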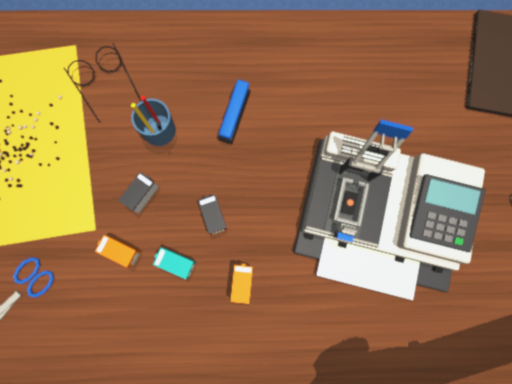

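```bash
python3 - <<'E'
from h import *
d=load('top0');W=pts(d)
for n,(u,v) in dict(red=(212,215),spent=(138,193),pens=(153,115),stap=(234,110),cr=(350,203),tab=(394,130),bluecatch=(345,238),con=(450,210),house=(390,240),org=(241,283)).items():
    print(n,np.round(np.nanmedian(W[v-2:v+3,u-2:u+3].reshape(-1,3),0),4))
s=cv2.imread('pics/scene0.png');t=cv2.imread('pics/top0.png')
a=cv2.resize(s[150:240,220:350],(780,540)) if 0 else cv2.resize(s[150:225,220:350],None,fx=3,fy=3,interpolation=2)
b=cv2.resize(t[185:245,110:240],None,fx=3,fy=3,interpolation=2)
c=cv2.resize(t[115:265,290:420],None,fx=3,fy=3,interpolation=2)
H=max(a.shape[0]+b.shape[0],c.shape[0]);o=np.zeros((H,780,3),np.uint8)
o[:225,:390]=a;o[225:405,:390]=b;o[:450,390:]=c
cv2.imwrite('pics/crop1.png',o)
E
```

```text
red [0.497  0.1632 0.0571]
spent [0.5429 0.3094 0.0576]
pens [0.7045 0.2837 0.054 ]
stap [0.7177 0.1177 0.0467]
cr [ 0.5152 -0.1078  0.074 ]
tab [ 0.6039 -0.1315  0.264 ]
bluecatch [ 0.4462 -0.0883  0.0969]
con [ 0.4946 -0.285   0.1133]
house [ 0.4427 -0.1888  0.0545]
org [0.365  0.1077 0.057 ]
```

View pics/crop1.png

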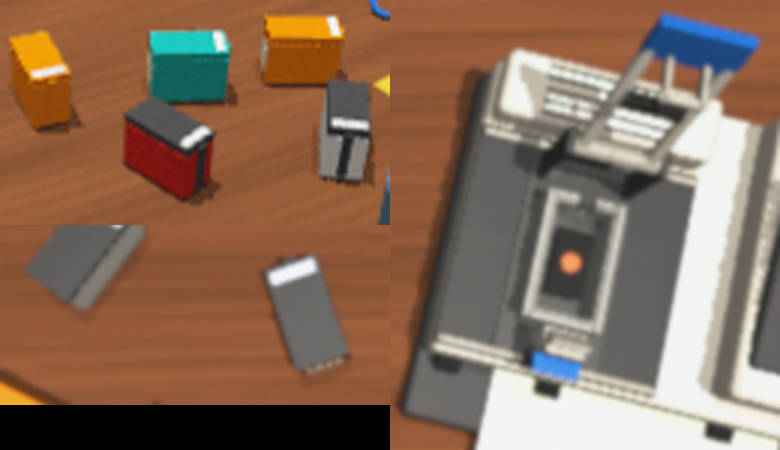

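```bash
python3 - <<'E'
from h import *
for cam in('top0','scene0'):
    d=load(cam);W=pts(d);C=d['color'].astype(int)
    def rect(m,n):
        m=m.astype(np.uint8);k,l,st,_=cv2.connectedComponentsWithStats(m)
        i=1+np.argmax(st[1:,4]);p=W[l==i]
        r=cv2.minAreaRect((p[:,:2]*1000).astype(np.float32));print(cam,n,len(p),np.round(p.mean(0),4),np.round(r[0],1),np.round(r[1],1),r[2],np.round(np.median(p[:,2]),4))
        return p
    X,Y,Z=W[...,0],W[...,1],W[...,2]
    near=(np.hypot(X-.497,Y-.163)<.06)
    p=rect(near&(Z>.051)&(Z<.066),'lid'); 
    st=near&(Z>.05)&(C.min(-1)>170);print('stripe',np.round(W[st].mean(0),4),st.sum())
    near=(np.hypot(X-.515,Y+.108)<.06)
    p=rect(near&(Z>.083)&(Z<.092)&(C.max(-1)>110),'rim')
    p=rect((abs(X-.52)<.2)&(abs(Y+.2)<.2)&(Z>.045)&(Z<.064),'housing')
    p=rect((abs(X-.52)<.2)&(abs(Y+.25)<.2)&(Z>.10)&(Z<.14),'console')
    b=(abs(X-.6)<.15)&(abs(Y+.13)<.1)&(C[...,2]>120)&(C[...,0]<80)&(Z>.18); p=rect(b,'tab')
    print(np.round([p.min(0),p.max(0)],3))
    b=(abs(X-.446)<.03)&(abs(Y+.088)<.04)&(C[...,2]>120)&(C[...,0]<80)&(Z<.15); print('bluecatch',np.round(W[b].mean(0),4)) 
E
```

```text
top0 lid 652 [0.4995 0.1643 0.057 ] [500.8 164.7] [72.6 36. ] 18.639232635498047 0.057
stripe [0.5268 0.1727 0.0575] 75
top0 rim 378 [ 0.5146 -0.1065  0.086 ] [ 516.7 -106.9] [51.2 84.9] 74.51913452148438 0.0858
top0 housing 6739 [ 0.51   -0.1428  0.0568] [ 521.  -195.3] [315.2 205.6] 74.78746795654297 0.0567
top0 console 4241 [ 0.4895 -0.2782  0.1128] [ 492.1 -281.3] [119.2 131.6] 74.57556915283203 0.1127
top0 tab 399 [ 0.6051 -0.1308  0.2629] [ 606.5 -130.8] [48.9 13. ] 75.51366424560547 0.2647
[[ 0.596 -0.155  0.245]
 [ 0.618 -0.108  0.274]]
bluecatch [ 0.4505 -0.0869  0.0958]
scene0 lid 311 [0.5046 0.1605 0.0572] [502.5 162.1] [74.7 39. ] 18.8900146484375 0.0576
stripe [0.526  0.1732 0.0584] 31
scene0 rim 63 [ 0.4883 -0.1157  0.0874] [ 496.4 -110.7] [33.2 41.9] 74.91753387451172 0.0875
scene0 housing 2904 [ 0.5577 -0.2058  0.056 ] [ 522.7 -195.6] [314.2 207.8] 74.7984848022461 0.0567
scene0 console 2389 [ 0.504  -0.282   0.1153] [ 486.9 -280.2] [120.3 137.3] 75.83534240722656 0.1154
scene0 tab 109 [ 0.6119 -0.134   0.2715] [ 611.5 -133.1] [49.4  8.9] 76.64936065673828 0.2716
[[ 0.603 -0.158  0.269]
 [ 0.621 -0.109  0.273]]
bluecatch [ 0.4652 -0.1064  0.1099]
```

>>> move_arm(
  series=[
    [[0.026, -0.027, 0], [0, 0, 0]],
    [[0.026, -0.027, 0], [0, 0, 0]],
    [[0.026, -0.027, 0], [0, 0, 0]],
    [[0.026, -0.027, 0], [0, 0, 0]],
    [[0.026, -0.027, 0], [0, 0, 0]],
    [[0.026, -0.027, 0], [0, 0, 0]],
    [[0.026, -0.027, 0], [0, 0, 0]],
    [[0.026, -0.027, 0], [0, 0, 0]],
  ],
  hand=1,
  grip_force=20,
)

```text
t: 0.77
position: [0.3254, -0.3831, 0.2394]
eef_rot: [-3.141, 0.0, 0.276]
contact_force: [1.0, -0.1, -0.3]
grip_width: 1.002
grasp_force: 0.0
```

```bash
cat > go.py <<'E'
import sys
from h import *
from scipy.spatial.transform import Rotation as Ro
x,y,z,yaw=map(float,sys.argv[1:5])
s=env.read_state();R=Ro.from_euler('xyz',s['eef_rot'])
T=Ro.from_euler('xyz',[np.pi,0,yaw])
print('t',round(s['t'],2),'pos',np.round(s['position'],4),'rpy',np.round(s['eef_rot'],4),'F',np.round(s['contact_force'],2),'j',np.round(s['joints'],2))
print('shift tool',np.round(R.inv().apply(np.array([x,y,z])-s['position']),4),'turn',np.round((R.inv()*T).as_rotvec(),4))
E
python3 go.py .43 -.1 .24 .326
```

```text
t 0.77 pos [ 0.3254 -0.3831  0.2394] rpy [-3.1412e+00  3.0000e-04  2.7570e-01] F [ 0.96 -0.07 -0.34] j [ 0.84  0.2  -0.11  1.95  0.03  0.99 -0.58]
shift tool [ 0.1777 -0.244  -0.0005] turn [-0.0004  0.0003 -0.0503]
```

>>> move_arm(
  series=[
    [[0.023, -0.031, 0], [0, 0, -0.006]],
    [[0.023, -0.031, 0], [0, 0, -0.006]],
    [[0.023, -0.031, 0], [0, 0, -0.006]],
    [[0.023, -0.031, 0], [0, 0, -0.006]],
    [[0.023, -0.031, 0], [0, 0, -0.006]],
    [[0.023, -0.031, 0], [0, 0, -0.006]],
    [[0.023, -0.031, 0], [0, 0, -0.006]],
    [[0.023, -0.031, 0], [0, 0, -0.006]],
  ],
)

```text
t: 1.43
position: [0.4285, -0.0923, 0.2396]
eef_rot: [3.141, 0.0, 0.324]
contact_force: [0.8, 0.4, -0.5]
grip_width: 0.997
grasp_force: 0.0
```

```bash
python3 go.py .5005 .164 .14 .326
```

```text
t 1.43 pos [ 0.4285 -0.0923  0.2396] rpy [3.1414e+00 1.0000e-04 3.2390e-01] F [ 0.85  0.41 -0.53] j [ 0.43  0.11 -0.38  2.07  0.05  0.97 -1.23]
shift tool [ 0.1498 -0.2201  0.0996] turn [ 0.0002  0.0001 -0.0021]
```

>>> move_arm(
  series=[
    [[0.0208, -0.0305, 0.0], [0, 0, 0]],
    [[0.0208, -0.0305, 0.01], [0, 0, 0]],
    [[0.0208, -0.0305, 0.015], [0, 0, 0]],
    [[0.0208, -0.0305, 0.015], [0, 0, 0]],
    [[0.0208, -0.0305, 0.02], [0, 0, 0]],
    [[0.0208, -0.0305, 0.02], [0, 0, 0]],
    [[0.02, -0.029, 0.02], [0, 0, 0]],
    [[0, 0, 0], [0, 0, 0]],
  ],
)

```text
t: 2.1
position: [0.4968, 0.1597, 0.1367]
eef_rot: [-3.137, 0.003, 0.332]
contact_force: [-0.1, -0.4, 0.3]
grip_width: 0.999
grasp_force: 0.0
```

```bash
python3 go.py .5005 .164 .041 .326
```

```text
t 2.1 pos [0.4968 0.1597 0.1367] rpy [-3.1367e+00  2.7000e-03  3.3240e-01] F [-0.07 -0.43  0.32] j [-0.02  0.4  -0.5   1.99  0.26  0.82 -1.9 ]
shift tool [ 0.0052 -0.0023  0.0957] turn [-0.0049  0.0027  0.0064]
```

>>> move_arm(
  series=[
    [[0.003, -0.001, 0.012], [0, 0, 0.003]],
    [[0, 0, 0.014], [0, 0, 0]],
    [[0, 0, 0.014], [0, 0, 0]],
    [[0, 0, 0.014], [0, 0, 0]],
    [[0, 0, 0.012], [0, 0, 0]],
    [[0, 0, 0.008], [0, 0, 0]],
    [[0, 0, 0], [0, 0, 0]],
    [[0, 0, 0], [0, 0, 0]],
  ],
)

```text
t: 2.77
position: [0.5008, 0.1537, 0.0659]
eef_rot: [3.141, 0.001, 0.32]
contact_force: [0.1, 0.2, 0.6]
grip_width: 1.001
grasp_force: 0.0
```

```bash
python3 go.py .5005 .164 .042 .326
```

```text
t 2.77 pos [0.5008 0.1537 0.0659] rpy [3.1413e+00 5.0000e-04 3.2000e-01] F [0.12 0.18 0.64] j [-0.06  0.51 -0.45  2.03  0.34  0.68 -1.98]
shift tool [ 0.003  -0.0098  0.0239] turn [ 0.0002  0.0005 -0.006 ]
```

>>> move_arm(
  series=[
    [[0.001, -0.004, 0], [0, 0, -0.006]],
    [[0.002, -0.0058, 0], [0, 0, 0]],
    [[0, 0, 0.006], [0, 0, 0]],
    [[0, 0, 0.009], [0, 0, 0]],
    [[0, 0, 0.009], [0, 0, 0]],
    [[0, 0, 0], [0, 0, 0]],
    [[0, 0, 0], [0, 0, 0]],
    [[0, 0, 0], [0, 0, 0]],
  ],
)

```text
t: 3.43
position: [0.5003, 0.1644, 0.0417]
eef_rot: [3.142, 0.001, 0.327]
contact_force: [-0.6, 0.5, -1.1]
grip_width: 1.001
grasp_force: 0.0
```

```bash
python3 go.py .5005 .164 .042 .326
```

```text
t 3.43 pos [0.5003 0.1644 0.0417] rpy [3.1415e+00 7.0000e-04 3.2670e-01] F [-0.64  0.54 -1.08] j [-0.1   0.55 -0.43  2.03  0.37  0.63 -2.02]
shift tool [ 0.      0.0005 -0.0003] turn [0.     0.0007 0.0007]
```

>>> move_arm(
  series=[
    [[0, 0, 0], [0, 0, 0]],
    [[0, 0, 0], [0, 0, 0]],
    [[0, 0, 0], [0, 0, 0]],
    [[0, 0, 0], [0, 0, 0]],
    [[0, 0, 0], [0, 0, 0]],
    [[0, 0, 0], [0, 0, 0]],
    [[0, 0, 0], [0, 0, 0]],
    [[0, 0, 0], [0, 0, 0]],
  ],
  hand=0,
  grip_force=20,
)

```text
t: 4.1
position: [0.5005, 0.1646, 0.042]
eef_rot: [3.142, -0.0, 0.327]
contact_force: [-0.9, 0.0, -0.6]
grip_width: 0.433
grasp_force: 0.0
```

>>> move_arm(
  series=[
    [[0, 0, 0], [0, 0, 0]],
    [[0, 0, 0], [0, 0, 0]],
    [[0, 0, -0.01], [0, 0, 0]],
    [[0, 0, -0.02], [0, 0, 0]],
    [[0, 0, -0.03], [0, 0, 0]],
    [[0, 0, -0.03], [0, 0, 0]],
    [[0, 0, -0.03], [0, 0, 0]],
    [[0, 0, 0], [0, 0, 0]],
  ],
)

```text
t: 4.77
position: [0.5034, 0.1663, 0.1681]
eef_rot: [-3.142, -0.009, 0.327]
contact_force: [0.3, 0.7, -0.6]
grip_width: 0.408
grasp_force: 20.0
```

```bash
python3 go.py .5167 -.1069 .17 -.268
```

```text
t 4.77 pos [0.5034 0.1663 0.1681] rpy [-3.1415 -0.0094  0.3269] F [ 0.32  0.65 -0.61] j [-0.01  0.37 -0.52  1.95  0.24  0.87 -1.9 ]
shift tool [-0.0751  0.263  -0.0027] turn [-0.0029 -0.0091  0.5949]
```

>>> move_arm(
  series=[
    [[-0.0094, 0.0329, 0], [0, 0, 0.074]],
    [[-0.0069, 0.0334, 0], [0, 0, 0.074]],
    [[-0.0043, 0.0339, 0], [0, 0, 0.074]],
    [[-0.0018, 0.0341, 0], [0, 0, 0.074]],
    [[0.0007, 0.0342, 0], [0, 0, 0.074]],
    [[0.0032, 0.034, 0], [0, 0, 0.074]],
    [[0.0057, 0.0336, 0], [0, 0, 0.074]],
    [[0.0082, 0.0331, 0], [0, 0, 0.074]],
  ],
)

```text
t: 5.43
position: [0.5138, -0.1098, 0.1621]
eef_rot: [3.142, 0.0, -0.269]
contact_force: [0.5, 0.5, -0.8]
grip_width: 0.407
grasp_force: 20.0
```

>>> move_arm(
  series=[
    [[0, 0, 0], [0, 0, 0]],
    [[0, 0, 0], [0, 0, 0]],
    [[0, 0, 0], [0, 0, 0]],
    [[0, 0, 0], [0, 0, 0]],
    [[0, 0, 0], [0, 0, 0]],
    [[0, 0, 0], [0, 0, 0]],
    [[0, 0, 0], [0, 0, 0]],
    [[0, 0, 0], [0, 0, 0]],
  ],
)

```text
t: 6.1
position: [0.5144, -0.1077, 0.162]
eef_rot: [-3.141, -0.0, -0.264]
contact_force: [1.1, -1.4, -1.1]
grip_width: 0.413
grasp_force: 20.0
```

```bash
python3 go.py .5167 -.1069 .145 -.268; python3 - <<'E'
from h import *
a=grab('top','top1')['color'][115:265,290:420,::-1];b=grab('scene','scene1')['color'][160:310,100:230,::-1]
o=np.hstack([cv2.resize(i,None,fx=3,fy=3,interpolation=2) for i in(a,b)]);cv2.imwrite('pics/crop2.png',o)
E
```

```text
t 6.1 pos [ 0.5144 -0.1077  0.162 ] rpy [-3.1415 -0.     -0.2641] F [ 1.11 -1.39 -1.13] j [ 0.33  0.34 -0.3   1.97  0.13  0.85 -1.87]
shift tool [ 0.002  -0.0013  0.017 ] turn [-0.0001 -0.      0.0039]
```

View pics/crop2.png

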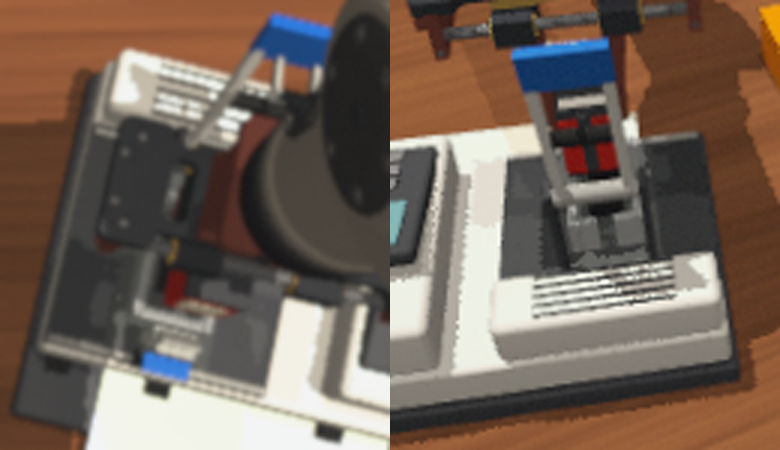

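>>> move_arm(
  series=[
    [[0.002, -0.0013, 0], [0, 0, 0.004]],
    [[0, 0, 0.006], [0, 0, 0]],
    [[0, 0, 0.008], [0, 0, 0]],
    [[0, 0, 0.008], [0, 0, 0]],
    [[0, 0, 0.006], [0, 0, 0]],
    [[0, 0, 0], [0, 0, 0]],
    [[0, 0, 0], [0, 0, 0]],
    [[0, 0, 0], [0, 0, 0]],
  ],
)

```text
t: 6.87
position: [0.5167, -0.1075, 0.1339]
eef_rot: [-3.142, 0.0, -0.269]
contact_force: [0.6, 0.9, -1.0]
grip_width: 0.405
grasp_force: 20.0
```

```bash
python3 go.py .5167 -.1069 .1167 -.268
```

```text
t 6.87 pos [ 0.5167 -0.1075  0.1339] rpy [-3.1416e+00  1.0000e-04 -2.6920e-01] F [ 0.56  0.93 -0.96] j [ 0.32  0.39 -0.29  1.99  0.15  0.79 -1.89]
shift tool [-0.0002 -0.0006  0.0172] turn [-0.      0.0001 -0.0012]
```

Lower gently in millimetres, watching the force.

>>> move_arm(
  series=[
    [[0, -0.0005, 0.001], [0, 0, 0]],
    [[0, 0, 0.001], [0, 0, 0]],
    [[0, 0, 0.001], [0, 0, 0]],
    [[0, 0, 0.001], [0, 0, 0]],
    [[0, 0, 0.001], [0, 0, 0]],
    [[0, 0, 0.001], [0, 0, 0]],
    [[0, 0, 0.001], [0, 0, 0]],
    [[0, 0, 0], [0, 0, 0]],
  ],
)

```text
t: 7.53
position: [0.5166, -0.107, 0.1267]
eef_rot: [3.142, 0.0, -0.269]
contact_force: [0.3, -0.2, -1.2]
grip_width: 0.407
grasp_force: 20.0
```

>>> move_arm(
  series=[
    [[0, 0, 0.001], [0, 0, 0]],
    [[0, 0, 0.001], [0, 0, 0]],
    [[0, 0, 0.001], [0, 0, 0]],
    [[0, 0, 0.001], [0, 0, 0]],
    [[0, 0, 0.001], [0, 0, 0]],
    [[0, 0, 0.0005], [0, 0, 0]],
    [[0, 0, 0], [0, 0, 0]],
    [[0, 0, 0], [0, 0, 0]],
  ],
)

```text
t: 8.2
position: [0.5168, -0.107, 0.1214]
eef_rot: [-3.142, 0.0, -0.269]
contact_force: [-0.3, 0.1, -0.6]
grip_width: 0.408
grasp_force: 20.0
```

>>> move_arm(
  series=[
    [[0, 0, 0.001], [0, 0, 0]],
    [[0, 0, 0.001], [0, 0, 0]],
    [[0, 0, 0.001], [0, 0, 0]],
    [[0, 0, 0.0007], [0, 0, 0]],
    [[0, 0, 0], [0, 0, 0]],
    [[0, 0, 0], [0, 0, 0]],
    [[0, 0, 0], [0, 0, 0]],
    [[0, 0, 0], [0, 0, 0]],
  ],
)

```text
t: 8.87
position: [0.5168, -0.1071, 0.1178]
eef_rot: [3.142, -0.0, -0.269]
contact_force: [0.3, 0.6, -1.3]
grip_width: 0.411
grasp_force: 20.0
```

>>> move_arm(
  series=[
    [[0, 0, 0.0006], [0, 0, 0]],
    [[0, 0, 0.0006], [0, 0, 0]],
    [[0, 0, 0.0004], [0, 0, 0]],
    [[0, 0, 0], [0, 0, 0]],
    [[0, 0, 0], [0, 0, 0]],
    [[0, 0, 0], [0, 0, 0]],
    [[0, 0, 0], [0, 0, 0]],
    [[0, 0, 0], [0, 0, 0]],
  ],
)

```text
t: 9.53
position: [0.5169, -0.107, 0.1168]
eef_rot: [3.141, -0.0, -0.269]
contact_force: [-2.1, -0.2, 5.6]
grip_width: 0.412
grasp_force: 20.0
```

>>> move_arm(
  series=[
    [[0, 0, 0], [0, 0, 0]],
    [[0, 0, 0], [0, 0, 0]],
    [[0, 0, 0], [0, 0, 0]],
    [[0, 0, 0], [0, 0, 0]],
    [[0, 0, 0], [0, 0, 0]],
    [[0, 0, 0], [0, 0, 0]],
    [[0, 0, 0], [0, 0, 0]],
    [[0, 0, 0], [0, 0, 0]],
  ],
  hand=1,
)

```text
t: 10.2
position: [0.5168, -0.1071, 0.1161]
eef_rot: [3.142, 0.0, -0.269]
contact_force: [-0.3, 0.0, -0.1]
grip_width: 0.971
grasp_force: 0.0
```

>>> move_arm(
  series=[
    [[0, 0, -0.005], [0, 0, 0]],
    [[0, 0, -0.01], [0, 0, 0]],
    [[0, 0, -0.02], [0, 0, 0]],
    [[0, 0, -0.03], [0, 0, 0]],
    [[-0.01, 0, -0.03], [0, 0, 0]],
    [[-0.02, 0, -0.03], [0, 0, 0]],
    [[-0.02, 0, -0.02], [0, 0, 0]],
    [[0, 0, 0], [0, 0, 0]],
  ],
)

```text
t: 10.87
position: [0.4683, -0.093, 0.2662]
eef_rot: [-3.142, -0.007, -0.269]
contact_force: [-0.3, 0.1, -0.7]
grip_width: 1.003
grasp_force: 0.0
```

```bash
python3 go.py .61 -.1318 .33 -.268; python3 - <<'E'
from h import *
a=grab('top','top2')['color'][115:265,290:420,::-1];b=grab('scene','scene2')['color'][160:310,100:230,::-1]
o=np.hstack([cv2.resize(i,None,fx=3,fy=3,interpolation=2) for i in(a,b)]);cv2.imwrite('pics/crop3.png',o)
for f in('top2','scene2'):
    d=load(f);W=pts(d);C=d['color'].astype(int);X,Y,Z=np.moveaxis(W,-1,0)
    b=(abs(X-.6)<.15)&(abs(Y+.13)<.1)&(C[...,2]>110)&(C[...,0]<80)&(Z>.18)&(Z<.29);p=W[b]
    print(f,len(p),p.mean(0),p.min(0),p.max(0))
    b=(np.hypot(X-.517,Y+.107)<.045)&(Z>.12)&(Z<.142);p=W[b];print('lid',len(p),p.mean(0),np.median(p[:,2]),cv2.minAreaRect((p[:,:2]*1e3).astype(np.float32)))
E
```

```text
t 10.87 pos [ 0.4683 -0.093   0.2662] rpy [-3.1415 -0.0067 -0.2687] F [-0.34  0.14 -0.72] j [ 0.36  0.14 -0.33  1.97  0.05  1.04 -1.83]
shift tool [ 0.1473 -0.0003 -0.0628] turn [-0.0001 -0.0067 -0.0007]
top2 412 [ 0.60512386 -0.1304374   0.26244543] [ 0.59556598 -0.15547003  0.24403911] [ 0.61823965 -0.10598901  0.27380113]
lid 23 [ 0.51308005 -0.11895491  0.13258065] 0.1327368886814713 ((518.3788452148438, -120.65687561035156), (5.061307907104492, 57.59927749633789), 70.604248046875)
scene2 114 [ 0.61211069 -0.13366071  0.27153437] [ 0.60258166 -0.15749157  0.26909711] [ 0.62004845 -0.10892613  0.27349266]
lid 319 [ 0.52746588 -0.11313512  0.13173649] 0.13308538329365777 ((519.0630493164062, -109.0425796508789), (35.85337829589844, 75.09619903564453), 72.66366577148438)
```

View pics/crop3.png

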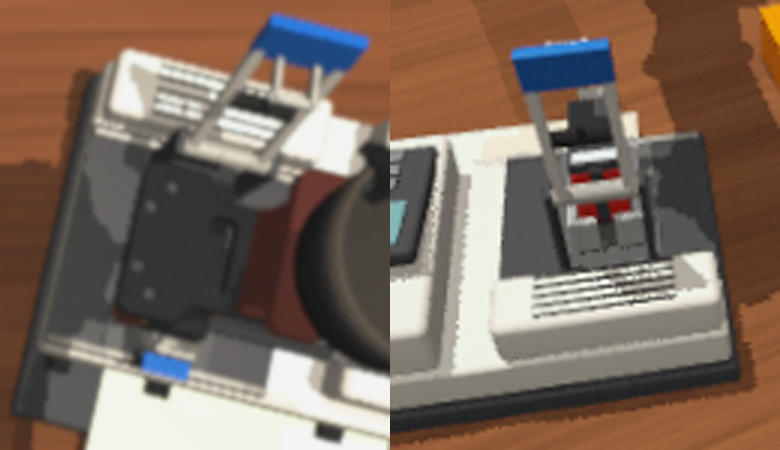

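>>> move_arm(
  series=[
    [[0, 0, -0.03], [0, 0, 0]],
    [[0, 0, -0.03], [0, 0.007, 0]],
    [[0.02, 0, 0], [0, 0, 0]],
    [[0.03, 0, 0], [0, 0, 0]],
    [[0.035, 0, 0], [0, 0, 0]],
    [[0.035, 0, 0], [0, 0, 0]],
    [[0.035, 0, 0], [0, 0, 0]],
    [[0.02, 0, 0], [0, 0, 0]],
  ],
  hand=0,
)

```text
t: 11.63
position: [0.6401, -0.1416, 0.3197]
eef_rot: [3.141, -0.005, -0.27]
contact_force: [-0.3, 0.5, -0.7]
grip_width: 0.431
grasp_force: 0.0
```

```bash
cat > m.py <<'E'
import sys
from h import *
# machine frame of the tip: x of finger centre, y, tip z ; target args in mm
s=env.read_state();a=-.268;c=np.array([.5167,-.1069]);d=s['position'][:2]-c
x=np.cos(a)*d[0]+np.sin(a)*d[1];y=-np.sin(a)*d[0]+np.cos(a)*d[1]
print('t',round(s['t'],2),'machine x,y,tip z mm',np.round([x*1e3,y*1e3,s['position'][2]*1e3-17],1),'rpy',np.round(s['eef_rot'],3),'F',np.round(s['contact_force'],1),s['grip_width'])
E
python3 m.py
```

```text
t 11.63 machine x,y,tip z mm [128.2  -0.8 302.7] rpy [ 3.141 -0.005 -0.27 ] F [-0.3  0.5 -0.7] 0.43117990017730096
```

Drop behind the tab to tip z ≈ 245 mm.

>>> move_arm(
  series=[
    [[0, 0, 0.015], [0, 0.004, 0]],
    [[0, 0, 0.02], [0, 0, 0]],
    [[0, 0, 0.015], [0, 0, 0]],
    [[0, 0, 0.007], [0, 0, 0]],
    [[0, 0, 0], [0, 0, 0]],
    [[-0.005, 0, 0], [0, 0, 0]],
    [[-0.005, 0, 0], [0, 0, 0]],
    [[0, 0, 0], [0, 0, 0]],
  ],
)

```text
t: 12.3
position: [0.6278, -0.1375, 0.2665]
eef_rot: [-3.142, -0.012, -0.269]
contact_force: [-0.2, -0.9, -0.0]
grip_width: 0.004
grasp_force: 0.0
```

```bash
python3 m.py
```

```text
t 12.3 machine x,y,tip z mm [ 1.153e+02 -1.000e-01  2.495e+02] rpy [-3.142 -0.012 -0.269] F [-0.2 -0.9 -0. ] 0.004238389654962944
```

>>> move_arm(
  series=[
    [[-0.004, 0, 0], [0, 0, 0]],
    [[-0.004, 0, 0], [0, 0, 0]],
    [[-0.004, 0, 0], [0, 0, 0]],
    [[-0.003, 0, 0], [0, 0, 0]],
    [[-0.003, 0, 0], [0, 0, 0]],
    [[-0.003, 0, 0], [0, 0, 0]],
    [[-0.003, 0, 0], [0, 0, 0]],
    [[-0.003, 0, 0], [0, 0, 0]],
  ],
)

```text
t: 12.97
position: [0.6019, -0.1305, 0.265]
eef_rot: [-3.142, -0.011, -0.269]
contact_force: [-0.4, -0.2, -0.2]
grip_width: 0.007
grasp_force: 0.2
```

```bash
python3 m.py
```

```text
t 12.97 machine x,y,tip z mm [ 8.84e+01 -2.00e-01  2.48e+02] rpy [-3.142 -0.011 -0.269] F [-0.4 -0.2 -0.2] 0.007229140738405335
```

>>> move_arm(
  series=[
    [[-0.003, 0, 0], [0, 0, 0]],
    [[-0.003, 0, 0], [0, 0, 0]],
    [[-0.003, 0, 0], [0, 0, 0]],
    [[-0.003, 0, 0], [0, 0, 0]],
    [[-0.003, 0, 0], [0, 0, 0]],
    [[-0.003, 0, 0], [0, 0, 0]],
    [[0, 0, 0], [0, 0, 0]],
    [[0, 0, 0], [0, 0, 0]],
  ],
)

```text
t: 13.63
position: [0.5846, -0.1257, 0.2648]
eef_rot: [3.142, -0.011, -0.269]
contact_force: [-0.8, -0.4, -0.7]
grip_width: 0.003
grasp_force: 0.0
```

```bash
python3 m.py;python3 - <<'E'
from h import *
a=grab('scene','scene3')['color'][130:280,100:280,::-1]
cv2.imwrite('pics/crop4.png',cv2.resize(a,None,fx=4,fy=4,interpolation=2))
E
```

```text
t 13.63 machine x,y,tip z mm [ 7.040e+01 -2.000e-01  2.478e+02] rpy [ 3.142 -0.011 -0.269] F [-0.8 -0.4 -0.7] 0.003063688757482288
```

View pics/crop4.png

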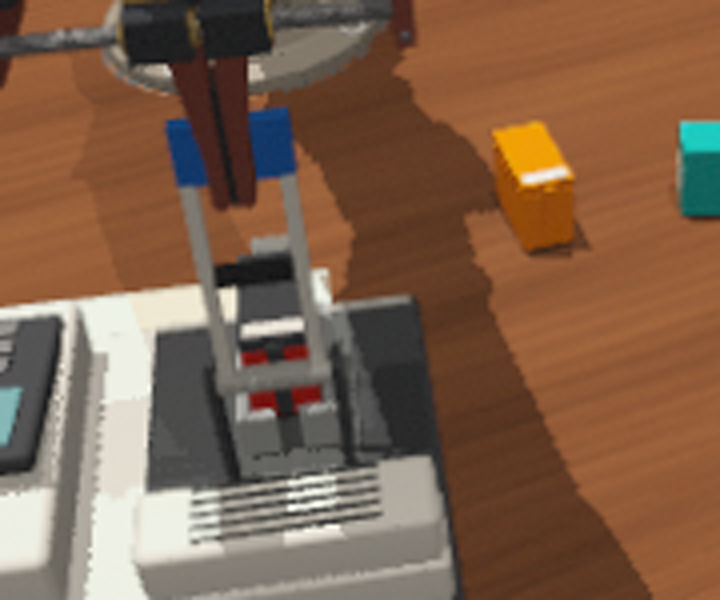

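>>> move_arm(
  series=[
    [[-0.004, 0, -0.003], [0, 0, 0]],
    [[-0.004, 0, -0.003], [0, 0, 0]],
    [[-0.004, 0, -0.003], [0, 0, 0]],
    [[-0.004, 0, -0.002], [0, 0, 0]],
    [[-0.006, 0, 0], [0, 0, 0]],
    [[-0.006, 0, 0.001], [0, 0, 0]],
    [[-0.006, 0, 0.001], [0, 0, 0]],
    [[-0.006, 0, 0.002], [0, 0, 0]],
  ],
)

```text
t: 14.35
position: [0.5454, -0.115, 0.2713]
eef_rot: [3.142, -0.011, -0.269]
contact_force: [0.4, 0.5, -0.1]
grip_width: 0.002
grasp_force: 0.2
```

```bash
python3 m.py
```

```text
t 14.35 machine x,y,tip z mm [ 2.990e+01 -2.000e-01  2.543e+02] rpy [ 3.142 -0.011 -0.269] F [ 0.4  0.5 -0.1] 0.0015301348498494077
```

>>> move_arm(
  series=[
    [[-0.006, 0, 0.002], [0, 0, 0]],
    [[-0.006, 0, 0.0025], [0, 0, 0]],
    [[-0.006, 0, 0.003], [0, 0, 0]],
    [[-0.006, 0, 0.003], [0, 0, 0]],
    [[-0.006, 0, 0.0035], [0, 0, 0]],
    [[-0.005, 0, 0.004], [0, 0, 0]],
    [[-0.005, 0, 0.004], [0, 0, 0]],
    [[-0.005, 0, 0.004], [0, 0, 0]],
  ],
)

```text
t: 15.02
position: [0.5025, -0.1031, 0.2444]
eef_rot: [3.142, -0.011, -0.269]
contact_force: [0.9, -0.1, 0.9]
grip_width: 0.005
grasp_force: 0.1
```

```bash
python3 m.py;python3 - <<'E'
from h import *
a=grab('scene','scene4')['color'][130:280,100:280,::-1]
cv2.imwrite('pics/crop5.png',cv2.resize(a,None,fx=4,fy=4,interpolation=2))
E
```

```text
t 15.02 machine x,y,tip z mm [-1.470e+01 -1.000e-01  2.274e+02] rpy [ 3.142 -0.011 -0.269] F [ 0.9 -0.1  0.9] 0.004895596869304653
```

View pics/crop5.png

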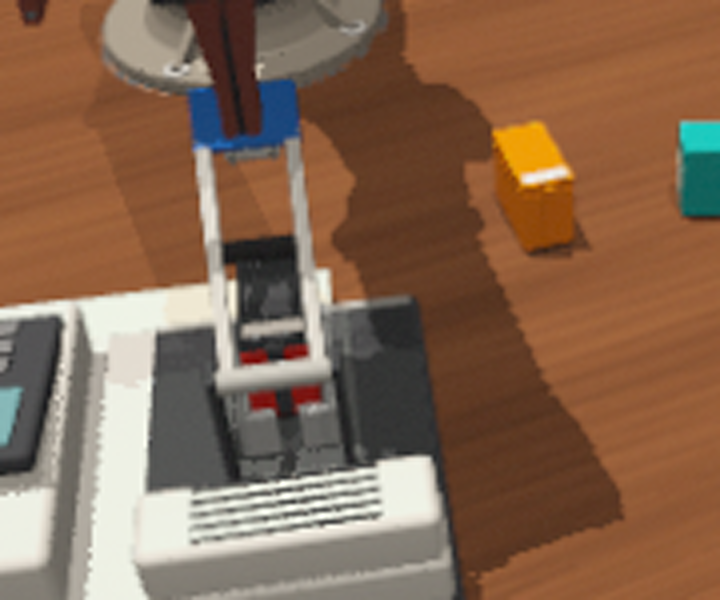

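>>> move_arm(
  series=[
    [[-0.005, 0, 0.0045], [0, 0, 0]],
    [[-0.005, 0, 0.0045], [0, 0, 0]],
    [[-0.0045, 0, 0.005], [0, 0, 0]],
    [[-0.0045, 0, 0.005], [0, 0, 0]],
    [[-0.004, 0, 0.0055], [0, 0, 0]],
    [[-0.0035, 0, 0.0055], [0, 0, 0]],
    [[-0.003, 0, 0.0055], [0, 0, 0]],
    [[-0.003, 0, 0.0055], [0, 0, 0]],
  ],
)

```text
t: 15.73
position: [0.4718, -0.0947, 0.2029]
eef_rot: [3.142, -0.011, -0.269]
contact_force: [0.1, 0.6, 0.8]
grip_width: 0.007
grasp_force: 0.1
```

```bash
python3 m.py
```

```text
t 15.73 machine x,y,tip z mm [-4.650e+01 -1.000e-01  1.859e+02] rpy [ 3.142 -0.011 -0.269] F [0.1 0.6 0.8] 0.006514822587081481
```

>>> move_arm(
  series=[
    [[-0.0025, 0, 0.006], [0, 0, 0]],
    [[-0.0025, 0, 0.006], [0, 0, 0]],
    [[-0.002, 0, 0.006], [0, 0, 0]],
    [[-0.002, 0, 0.006], [0, 0, 0]],
    [[-0.001, 0, 0.004], [0, 0, 0]],
    [[-0.001, 0, 0.003], [0, 0, 0]],
    [[0, 0, 0.002], [0, 0, 0]],
    [[0, 0, 0], [0, 0, 0]],
  ],
)

```text
t: 16.4
position: [0.4618, -0.0919, 0.1702]
eef_rot: [3.141, -0.01, -0.269]
contact_force: [-0.9, -0.3, 1.5]
grip_width: 0.007
grasp_force: 0.3
```

```bash
python3 m.py
```

```text
t 16.4 machine x,y,tip z mm [-5.700e+01 -1.000e-01  1.532e+02] rpy [ 3.141 -0.01  -0.269] F [-0.9 -0.3  1.5] 0.007417849903546468
```

>>> move_arm(
  series=[
    [[-0.001, 0, 0.001], [0, 0, 0]],
    [[-0.001, 0, 0.001], [0, 0, 0]],
    [[-0.001, 0, 0.001], [0, 0, 0]],
    [[0, 0, 0.001], [0, 0, 0]],
    [[0, 0, 0.001], [0, 0, 0]],
    [[0, 0, 0.001], [0, 0, 0]],
    [[0, 0, 0.001], [0, 0, 0]],
    [[0, 0, 0], [0, 0, 0]],
  ],
)

```text
t: 17.07
position: [0.4603, -0.0913, 0.1642]
eef_rot: [-3.141, -0.014, -0.269]
contact_force: [1.4, -1.5, 7.0]
grip_width: 0.008
grasp_force: 3.4
```

>>> move_arm(
  series=[
    [[0, 0, 0.0007], [0, 0, 0]],
    [[0, 0, 0.0007], [0, 0, 0]],
    [[0, 0, 0.0007], [0, 0, 0]],
    [[0, 0, 0.0007], [0, 0, 0]],
    [[0, 0, 0.0007], [0, 0, 0]],
    [[0, 0, 0], [0, 0, 0]],
    [[0, 0, 0], [0, 0, 0]],
    [[0, 0, 0], [0, 0, 0]],
  ],
)

```text
t: 17.73
position: [0.46, -0.0912, 0.1606]
eef_rot: [-3.141, -0.013, -0.269]
contact_force: [0.6, -0.3, 6.5]
grip_width: 0.004
grasp_force: 3.7
```

>>> move_arm(
  series=[
    [[0, 0, 0.0006], [0, 0, 0]],
    [[0, 0, 0.0006], [0, 0, 0]],
    [[0, 0, 0.0006], [0, 0, 0]],
    [[0, 0, 0.0006], [0, 0, 0]],
    [[0, 0, 0.0006], [0, 0, 0]],
    [[0, 0, 0], [0, 0, 0]],
    [[0, 0, 0], [0, 0, 0]],
    [[0, 0, 0], [0, 0, 0]],
  ],
)

```text
t: 18.4
position: [0.4597, -0.0912, 0.1574]
eef_rot: [-3.141, -0.012, -0.269]
contact_force: [1.2, 0.4, 5.7]
grip_width: 0.006
grasp_force: 3.1
```

>>> move_arm(
  series=[
    [[0, 0, 0.0005], [0, 0, 0]],
    [[0, 0, 0], [0, 0, 0]],
    [[0, 0, 0.0005], [0, 0, 0]],
    [[0, 0, 0], [0, 0, 0]],
    [[0, 0, 0.0005], [0, 0, 0]],
    [[0, 0, 0], [0, 0, 0]],
    [[0, 0, 0], [0, 0, 0]],
    [[0, 0, 0], [0, 0, 0]],
  ],
)

```text
t: 19.07
position: [0.4597, -0.0912, 0.1559]
eef_rot: [-3.141, -0.012, -0.269]
contact_force: [0.1, -0.4, 6.6]
grip_width: 0.003
grasp_force: 3.3
```

>>> move_arm(
  series=[
    [[0, 0, 0.0005], [0, 0, 0]],
    [[0, 0, 0], [0, 0, 0]],
    [[0, 0, 0.0005], [0, 0, 0]],
    [[0, 0, 0], [0, 0, 0]],
    [[0, 0, 0.0005], [0, 0, 0]],
    [[0, 0, 0], [0, 0, 0]],
    [[0, 0, 0], [0, 0, 0]],
    [[0, 0, 0], [0, 0, 0]],
  ],
)

```text
t: 19.73
position: [0.4596, -0.0911, 0.1543]
eef_rot: [-3.142, -0.012, -0.269]
contact_force: [0.7, -0.6, 5.7]
grip_width: 0.004
grasp_force: 2.9
```

>>> move_arm(
  series=[
    [[0, 0, 0.0005], [0, 0, 0]],
    [[0, 0, 0], [0, 0, 0]],
    [[0, 0, 0.0005], [0, 0, 0]],
    [[0, 0, 0], [0, 0, 0]],
    [[0, 0, 0.0005], [0, 0, 0]],
    [[0, 0, 0], [0, 0, 0]],
    [[0, 0, 0], [0, 0, 0]],
    [[0, 0, 0], [0, 0, 0]],
  ],
)

```text
t: 20.4
position: [0.4595, -0.0912, 0.1528]
eef_rot: [-3.142, -0.012, -0.269]
contact_force: [0.7, 0.5, 5.9]
grip_width: 0.005
grasp_force: 3.1
```

>>> move_arm(
  series=[
    [[0, 0, 0.0005], [0, 0, 0]],
    [[0, 0, 0], [0, 0, 0]],
    [[0, 0, 0.0005], [0, 0, 0]],
    [[0, 0, 0], [0, 0, 0]],
    [[0, 0, 0.0005], [0, 0, 0]],
    [[0, 0, 0], [0, 0, 0]],
    [[0, 0, 0], [0, 0, 0]],
    [[0, 0, 0], [0, 0, 0]],
  ],
)

```text
t: 21.07
position: [0.4595, -0.0911, 0.1514]
eef_rot: [-3.142, -0.012, -0.269]
contact_force: [-0.2, -0.8, 7.1]
grip_width: 0.004
grasp_force: 3.9
```

>>> move_arm(
  series=[
    [[0, 0, 0.0005], [0, 0, 0]],
    [[0, 0, 0], [0, 0, 0]],
    [[0, 0, 0.0005], [0, 0, 0]],
    [[0, 0, 0], [0, 0, 0]],
    [[0, 0, 0], [0, 0, 0]],
    [[0, 0, 0], [0, 0, 0]],
    [[0, 0, 0], [0, 0, 0]],
    [[0, 0, 0], [0, 0, 0]],
  ],
)

```text
t: 21.73
position: [0.4596, -0.0911, 0.151]
eef_rot: [3.141, -0.012, -0.269]
contact_force: [-2.3, 0.1, 13.3]
grip_width: 0.006
grasp_force: 6.9
```

>>> move_arm(
  series=[
    [[0, 0, 0.0004], [0, 0, 0]],
    [[0, 0, 0], [0, 0, 0]],
    [[0, 0, 0], [0, 0, 0]],
    [[0, 0, 0], [0, 0, 0]],
    [[0, 0, 0], [0, 0, 0]],
    [[0, 0, 0], [0, 0, 0]],
    [[0, 0, 0], [0, 0, 0]],
    [[0, 0, 0], [0, 0, 0]],
  ],
)

```text
t: 22.4
position: [0.4595, -0.0911, 0.1509]
eef_rot: [3.141, -0.012, -0.269]
contact_force: [-4.8, 0.3, 17.2]
grip_width: 0.006
grasp_force: 8.7
```

>>> move_arm(
  series=[
    [[0, 0, -0.0005], [0, 0, 0]],
    [[0, 0, -0.0005], [0, 0, 0]],
    [[0, 0, -0.0005], [0, 0, 0]],
    [[0, 0, -0.0005], [0, 0, 0]],
    [[0, 0, -0.0005], [0, 0, 0]],
    [[0, 0, 0], [0, 0, 0]],
    [[0, 0, 0], [0, 0, 0]],
    [[0, 0, 0], [0, 0, 0]],
  ],
)

```text
t: 23.07
position: [0.4595, -0.0912, 0.1526]
eef_rot: [3.142, -0.012, -0.269]
contact_force: [-0.4, -0.4, 8.4]
grip_width: 0.006
grasp_force: 4.0
```

>>> move_arm(
  series=[
    [[0, 0, -0.0005], [0, 0, 0]],
    [[0, 0, -0.0005], [0, 0, 0]],
    [[0, 0, -0.0005], [0, 0, 0]],
    [[0, 0, -0.0005], [0, 0, 0]],
    [[0, 0, 0], [0, 0, 0]],
    [[0, 0, 0], [0, 0, 0]],
    [[0, 0, 0], [0, 0, 0]],
    [[0, 0, 0], [0, 0, 0]],
  ],
)

```text
t: 23.73
position: [0.459, -0.0911, 0.1538]
eef_rot: [3.142, -0.011, -0.269]
contact_force: [-0.9, -1.4, -0.3]
grip_width: 0.003
grasp_force: 0.0
```

>>> move_arm(
  series=[
    [[0, 0, -0.01], [0, 0, 0]],
    [[0, 0, -0.02], [0, 0, 0]],
    [[0, 0, -0.03], [0, 0, 0]],
    [[0, 0, -0.03], [0, 0, 0]],
    [[-0.02, -0.03, -0.02], [0, 0, 0]],
    [[0, -0.04, 0], [0, 0, 0]],
    [[0, -0.04, 0], [0, 0, 0]],
    [[0, -0.03, 0], [0, 0, 0]],
  ],
)

```text
t: 24.4
position: [0.4765, 0.0525, 0.2656]
eef_rot: [-3.14, -0.014, -0.268]
contact_force: [0.0, -0.5, 0.4]
grip_width: 0.005
grasp_force: 0.0
```

```bash
python3 m.py;python3 - <<'E'
from h import *
a=grab('scene','scene5')['color'][130:280,100:230,::-1];b=grab('top','top5')['color'][115:265,290:420,::-1]
cv2.imwrite('pics/crop6.png',np.hstack([cv2.resize(i,None,fx=3,fy=3,interpolation=2) for i in(a,b)]))
d=load('top5');W=pts(d);C=d['color'].astype(int);X,Y,Z=np.moveaxis(W,-1,0)
b=(abs(X-.452)<.05)&(abs(Y+.09)<.05)&(C[...,2]>110)&(C[...,0]<80)&(Z>.115)&(Z<.2);p=W[b];print(len(p),p.mean(0),np.median(p,0))
E
```

```text
t 24.4 machine x,y,tip z mm [-81.  143.1 248.6] rpy [-3.14  -0.014 -0.268] F [ 0.  -0.5  0.4] 0.004744453784725834
0 [nan nan nan] [nan nan nan]<stdin>:5: RuntimeWarning: Mean of empty slice.
  ret = um.true_divide(
  return _methods._mean(a, axis=axis, dtype=dtype,
```

View pics/crop6.png

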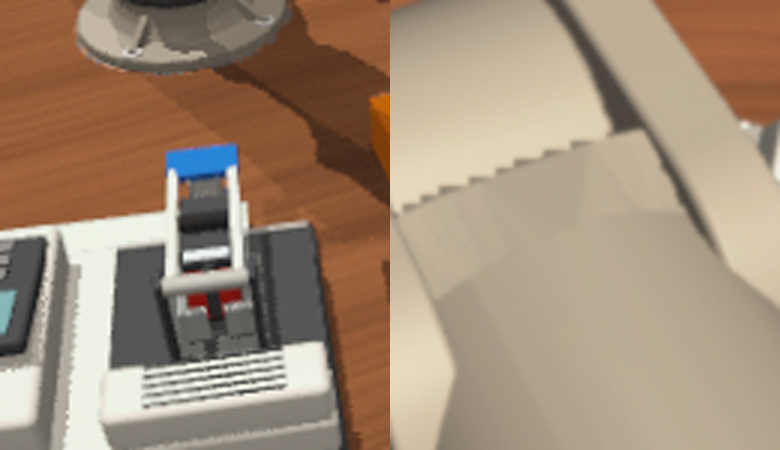

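Clamp appears shut, robot clear. I check the tab height in the scene depth (level when caught: about 136 mm).

```bash
python3 - <<'E'
from h import *
d=load('scene5');W=pts(d);C=d['color'].astype(int);X,Y,Z=np.moveaxis(W,-1,0)
m=np.zeros(Z.shape,bool);m[176:192,150:185]=1
b=m&(C[...,2]>110)&(C[...,0]<80);print(b.sum(),np.nanmedian(W[b],0),np.nanmin(W[b],0),np.nanmax(W[b],0))
m=(np.hypot(X-.517,Y+.107)<.05)&(C.min(-1)>150)&(Z>.10)&(Z<.132);print('stripe',np.nanmedian(W[m],0),m.sum())
E
```

```text
182 [ 0.45553557 -0.09057187  0.13565412] [ 0.43596162 -0.1138197   0.13194473] [ 0.47359941 -0.06410683  0.13778229]
stripe [ 0.54414498 -0.11110273  0.12729787] 70
```

```bash
python3 -c "
from plant import env;print(env.job_done())"
```

```text
the job is handed in; nothing more can be done
None
```

The red tank is in the cradle with its rib to the rear. The clamp looks caught: its tab stays level at about 136 mm, and the lid sits about 6 mm down on the seat. I let go, moved clear and handed the job in at about 24.5 s; no verdict came back.

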